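# Gauge the copper sleeves and sort them for firing

### The job

Two copper sleeves stand ready to be enamelled, and a sleeve can only be fired if its bore is clear all the way up. One at a time, slide each gently down the leaning gauge pin until it stops, never forcing or dropping it, and put it away before trying the other: if its mouth comes fully home against the collar, stand it mouth down on the wire firing stand; if it stops short, set it down in the yellow bin. Leave the other things on the bench where they are.

Things in the scene. Friction and masses are not known exactly. Their poses are not given: they have to be found in the camera images.
- sleeve_a: deep-drawn copper sleeve, a closed-ended tube, looks just like the other: 38 mm outside diameter, 95 mm long, bore 31 mm and 88 mm deep, 0.24 kg. Starts standing mouth down. Origin at the centre of the mouth, z along the sleeve toward the closed end. Whether its bore is clear, or closed in by a fold of the wall high up inside, cannot be seen from outside.
- sleeve_b: deep-drawn copper sleeve, a closed-ended tube, looks just like the other: 38 mm outside diameter, 95 mm long, bore 31 mm and 88 mm deep, 0.24 kg. Starts standing mouth down. Origin at the centre of the mouth, z along the sleeve toward the closed end. Whether its bore is clear, or closed in by a fold of the wall high up inside, cannot be seen from outside.
- sleeve_a_mid (a point): middle of sleeve_a, on its axis, 47.5 mm from the mouth
- sleeve_b_mid (a point): middle of sleeve_b, on its axis, 47.5 mm from the mouth
- gauge: gauge stand fixed to the bench: dark steel base plate 110 (x) x 80 (y) x 10 mm with two grey cheeks, 69 mm high, 60 mm over the cheeks. Origin under the centre of the base; its -x side is the front, to which the pin leans
- gauge_pin: steel gauge pin on the stand, 28 mm diameter, 80 mm from collar to tip, rounded nose (last 14 mm taper to 13 mm across), leaning 33 degrees from vertical toward the stand's front. Origin on its axis at the upper face of the 48 mm collar, where the mouth of a fully home sleeve rests, 74 mm above the bench; z along the pin toward its tip
- pin_tip (a point): centre of the pin's tip, 80 mm from the collar's face
- firing_stand: square wire-mesh firing stand (trivet), 92 x 92 mm, its top 12 mm above the bench, fixed. Origin at the centre of its underside
- rework_bin: small open yellow parts bin, fixed, 83 (x) x 66 (y) mm outside, 74 x 58 mm inside, floor 2 mm thick, 48 mm high at the back (+x) and sides, 22 mm at its front (-x). Origin at the centre of its underside
- brass_tin: shallow round brass tin, 78 mm across, 26 mm high. Bystander, does not move; origin at the centre of its underside
- green_bottle: small green bottle, 45 mm across, 89 mm high. Loose bystander; origin at the centre of its underside
- oil_bottle_1: dark squeeze bottle with a thin red nozzle, 42 mm across, 135 mm high. Loose bystander; origin at the centre of its underside
- tape_roll: roll of masking tape lying flat, 66 mm across, 28 mm high. Bystander, does not move; origin at the centre of its underside
- dome_mould: brass doming block with hollows in its top, 50 x 50 x 42 mm. Loose bystander; origin at the centre of its underside
- file_flat: flat file with a red grip, 188 mm long along its y axis, 16 mm high, lying flat. Loose bystander; origin at the centre of its underside

How it is judged:
On the way, in this order (a step that is already met when the one before it is completed fails the run):
1. one sleeve has been slid down the pin as far as it goes: home on the collar if its bore is clear, against the fold inside if not (((z of sleeve_a in the frame of gauge_pin between -0.004 and 0.005 m and x of sleeve_a in the frame of gauge_pin between -0.006 and 0.006 m and y of sleeve_a in the frame of gauge_pin between -0.006 and 0.006 m and angle between the z axis of sleeve_a and the z axis of gauge_pin, either way round below 0.12 rad) or (z of sleeve_b in the frame of gauge_pin between 0.008 and 0.024 m and x of sleeve_b in the frame of gauge_pin between -0.006 and 0.006 m and y of sleeve_b in the frame of gauge_pin between -0.006 and 0.006 m and angle between the z axis of sleeve_b and the z axis of gauge_pin, either way round below 0.12 rad))), for 0.1 s.
2. with that sleeve put away where it belongs (firing stand or yellow bin), the other has been slid down the pin as far as it goes ((((z of sleeve_a in the frame of gauge_pin between -0.004 and 0.005 m and x of sleeve_a in the frame of gauge_pin between -0.006 and 0.006 m and y of sleeve_a in the frame of gauge_pin between -0.006 and 0.006 m and angle between the z axis of sleeve_a and the z axis of gauge_pin, either way round below 0.12 rad) and (x of sleeve_b_mid in the frame of rework_bin between -0.042 and 0.042 m and y of sleeve_b_mid in the frame of rework_bin between -0.034 and 0.034 m and z of sleeve_b_mid in the frame of rework_bin between 0 and 0.07 m)) or ((z of sleeve_b in the frame of gauge_pin between 0.008 and 0.024 m and x of sleeve_b in the frame of gauge_pin between -0.006 and 0.006 m and y of sleeve_b in the frame of gauge_pin between -0.006 and 0.006 m and angle between the z axis of sleeve_b and the z axis of gauge_pin, either way round below 0.12 rad) and (x of sleeve_a in the frame of firing_stand between -0.036 and 0.036 m and y of sleeve_a in the frame of firing_stand between -0.036 and 0.036 m and z of sleeve_a in the frame of firing_stand between 0.007 and 0.018 m and angle between sleeve_a's own z axis and vertical below 0.1 rad)))), for 0.1 s.
At the end, for the whole second after the job is handed in: The sleeve that came fully home stands mouth down on the firing stand (within 36 mm of its centre along each side, upright within 0.1 rad); the one that stopped short is in the yellow bin (its middle inside the outline, under 70 mm above the bench); both at rest (x of sleeve_a in the frame of firing_stand between -0.036 and 0.036 m and y of sleeve_a in the frame of firing_stand between -0.036 and 0.036 m and z of sleeve_a in the frame of firing_stand between 0.007 and 0.018 m and angle between sleeve_a's own z axis and vertical below 0.1 rad and x of sleeve_b_mid in the frame of rework_bin between -0.042 and 0.042 m and y of sleeve_b_mid in the frame of rework_bin between -0.034 and 0.034 m and z of sleeve_b_mid in the frame of rework_bin between 0 and 0.07 m and linear speed of each of sleeve_a, sleeve_b below 0.02 m/s); the robot touches nothing.
It fails at once if a sleeve is forced on the pin (more than 120 N between sleeve and gauge) (contact force between any of sleeve_a, sleeve_b and gauge above 120 N).
It fails at once if a sleeve is let fall (out of the fingers and moving faster than 0.6 m/s, a drop of about 2 cm) ((contact force between sleeve_a and the fingers below 0.05 N and linear speed of sleeve_a above 0.6 m/s) or (contact force between sleeve_b and the fingers below 0.05 N and linear speed of sleeve_b above 0.6 m/s)).
It fails at once if one of the bystanders is pushed more than 30 mm from its place (distance of any of green_bottle, oil_bottle_1, dome_mould, file_flat from where it was at the start of the episode above 0.03 m).
It also fails if it takes over 72 s, if anything falls off the work surface, if the arm or the gripper's body presses on something with over 40 N, if the wrist force passes 120 N, or if a joint passes its speed limit or range.

### The arm

A 6-joint arm with a two-finger parallel gripper is mounted at the origin on a cart in front of the work surface, level with it; the furniture and walls round the work are solid. World frame = base frame: x ahead of the robot, y to its left, z up, the work surface at z = 0. Lengths are in m, angles in rad, forces in N, time in s.
With the tool pointing down it reaches from about 0.35 to 1 m from the base axis. Payload 7.1 kg.
Tool frame: the origin (TCP) lies midway between the tips of the shut fingers; the grasp point (between the pads) lies 19 mm behind it (bot.hold_point_z is the distance from the TCP to the grasp point, in m); z points along the fingers, y is the line along which they close (so a half turn about z gives the same grasp; the last joint's range is limited). The gripper opens to 85 mm and grips with 20 to 120 N. Pads are 22 mm wide; open, the fingers measure 114 mm over their backs; the gripper's body (76 mm by 85 mm) begins 54 mm behind the grasp point. The pads swing forward as they close: fully open they stand 13 mm farther back than shut.
Start: joints at [-1.315, 0.423, 1.63, -0, 1.089, -0.019], TCP at [0.17, -0.602, 0.231] pointing down, gripper open.
Joint ranges: [-3, 3], [-0.9, 2.11], [0.09, 2.58], [-1.31, 4.45], [0.11, 2.69], [-2.54, 2.54]. Speed limits (rad/s): [2.39, 2.39, 3.01, 3.14, 3.14, 3.14].

### API

Orientations are given as a unit quaternion [x, y, z, w].
In Python, from station import bot gives the robot as it stands. Calls block until the motion is done:
- bot.goto(position, orientation): joint-space move of the TCP to a pose.
- bot.move_l(position, v=0.15, rotation=None): straight line of the TCP; rotation=None keeps the orientation; v is the mean speed in m/s.
- bot.move_j(angles): joint-space move.
- bot.grip(opening): finger opening in m; the grip force is fixed at half the most; returns when the fingers have stopped.
- bot.sleep(seconds).
- bot.inverse_kinematics(position, orientation): joint angles nearest the present ones, or None.
- bot.read_state(): the state.
- bot.camera(name): name is "scene" or "top"; returns the picture (384x512x3 uint8, red, green, blue); there is no depth.
- bot.camera_params(name): a dict with "intrinsics" (3x3 intrinsics, pixels), "k1" (the pictures are not rectified: a ray, as slopes to the right and down, at radius r is drawn at 1 + k1 r^2 times it, then the intrinsics apply), "eye" and "orientation" of the camera in the world. Camera axes: x right, y up, looking along -z (the intrinsics and any distortion apply to the point x, -y, -z); pixel columns grow to the right and rows downward; lengths in m; the calibration is good to about 2 mm. A picture is of the moment at which its call begins. camera_params takes no time and is no camera call.
A pose or a line that the arm cannot do raises bot.MotionError and nothing moves.
- bot.hand_in(): hands the job in; it is judged then, once.
Trained networks look in the newest picture that a camera, given by its name, has taken for a name from the list of things; names that differ only in an ending like _2 or _b are one class to them, and where a whole thing is asked for, a point or a joint stands for the part that bears it (a point fixed in the world has none). Each returns a list of dicts, best first, with "confidence" (0 to 1); they miss things now and then, are a little off and sometimes report something else, mostly with a low value. They report only what shows in the picture. A call takes as long as a camera call.
- bot.spot_in(name, camera): "position" ([x, y, z] in m, in world coordinates, good to about 4 mm: the middle of the surface that is visible of it).
- bot.cut_out(name, camera): "mask" (384x512 bool, what is visible of it).
- bot.place_of(name, camera): "position" ([x, y, z] in m, in world coordinates, good to about 4 mm: a listed point, or the origin of a listed thing).
The state is a dict: "time": time; "joints": joint angles; "joint_velocities": joint speeds; "joint_torque": joint torques, N m; "tcp_pos": TCP position; "eef_rot": TCP orientation; "force": force on the tool from outside, world axes, zero at the start; "moment": the same for the moment, N m; "grip_width": finger opening in m; "grip_force": force on a finger pad.
Only numpy, scipy, OpenCV 4.12 (cv2) and the standard library are available. Lean on these libraries where they do the work, as an engineer would, in place of code of your own. Each camera call takes 0.05 s, during which the arm holds its last target. There are 200 camera calls.

## Working session

There is one attempt and no reset: what is moved stays moved. The work goes in short steps, each a Python script; the robot and the scene stay as the last script left them, time stands still between calls to the robot, and variables do not carry over. Pictures are saved under pics/ and viewed, at most 10 in all, crops included, and the job is handed in when it is done.

```bash
ls; mkdir -p pics; python3 - <<'E'
from station import bot
import cv2,numpy as np
for c in ("scene","top"):
    im=bot.camera(c); cv2.imwrite(f"pics/{c}0.png",im[:,:,::-1])
    p=bot.camera_params(c); print(c,np.round(p["eye"],3),np.round(p["orientation"],3),np.round(p["intrinsics"],1).tolist(),p["k1"])
    for n in ["sleeve_a","sleeve_a_mid","gauge","gauge_pin","pin_tip","firing_stand","rework_bin","brass_tin","green_bottle","oil_bottle_1","tape_roll","dome_mould","file_flat"]:
        print(c,n,[(np.round(d["position"],3).tolist(),round(d["confidence"],2)) for d in bot.place_of(n,c)[:3]])
s=bot.read_state();print(s["time"],s["force"],s["eef_rot"],s["grip_width"],bot.hold_point_z)
E
```

```text
pics
scene [-0.695  0.666  1.166] [-0.235  0.38   0.761 -0.471] [[488.1, 0.0, 260.2], [0.0, 488.1, 198.9], [0.0, 0.0, 1.0]] -0.055645679693151325
scene sleeve_a []
scene sleeve_a_mid [([0.7, -0.071, -0.0], 0.26)]
scene gauge [([0.651, 0.067, -0.005], 0.73)]
scene gauge_pin [([0.636, 0.043, 0.078], 0.67)]
scene pin_tip [([0.414, 0.088, 0.007], 0.73), ([0.597, -0.291, -0.002], 0.71), ([0.645, 0.068, -0.002], 0.64)]
scene firing_stand [([0.469, 0.26, 0.003], 0.75)]
scene rework_bin [([0.595, -0.294, -0.002], 0.48)]
scene brass_tin [([0.58, -0.137, -0.002], 0.65), ([0.634, 0.007, 0.139], 0.34)]
scene green_bottle [([0.7, -0.07, 0.002], 0.51)]
scene oil_bottle_1 [([0.649, 0.218, 0.005], 0.67)]
scene tape_roll [([0.416, 0.088, 0.003], 0.83)]
scene dome_mould [([0.548, 0.424, 0.004], 0.54)]
scene file_flat []
top [0.476 0.053 1.078] [ 0.035 -0.03  -0.697  0.715] [[356.3, 0.0, 257.2], [0.0, 356.3, 190.5], [0.0, 0.0, 1.0]] -0.016768694176843405
top sleeve_a [([0.696, -0.074, 0.001], 0.62), ([0.428, -0.138, -0.001], 0.6), ([0.463, -0.33, 0.001], 0.56)]
top sleeve_a_mid [([0.424, -0.144, 0.049], 0.59)]
top gauge [([0.645, 0.064, -0.006], 0.91)]
top gauge_pin [([0.643, 0.048, 0.074], 0.72), ([0.635, 0.001, 0.142], 0.29)]
top pin_tip [([0.635, 0.0, 0.139], 0.82)]
top firing_stand [([0.468, 0.262, 0.002], 0.62)]
top rework_bin [([0.634, 0.001, 0.141], 0.64), ([0.601, -0.296, 0.0], 0.59)]
top brass_tin [([0.58, -0.141, -0.0], 0.91), ([0.643, 0.063, -0.006], 0.75)]
top green_bottle [([0.699, -0.072, -0.001], 0.54), ([0.641, 0.06, -0.005], 0.54)]
top oil_bottle_1 []
top tape_roll [([0.417, 0.09, 0.006], 0.72)]
top dome_mould [([0.547, 0.416, 0.001], 0.85)]
top file_flat [([0.431, -0.224, -0.001], 0.56)]
1.4 [ 0.55103567 -0.42382525 -0.18032694] [ 9.90573742e-01  1.36980516e-01  4.75781911e-06 -1.04830251e-05] 0.08552768261892292 0.0187
```

View pics/scene0.png

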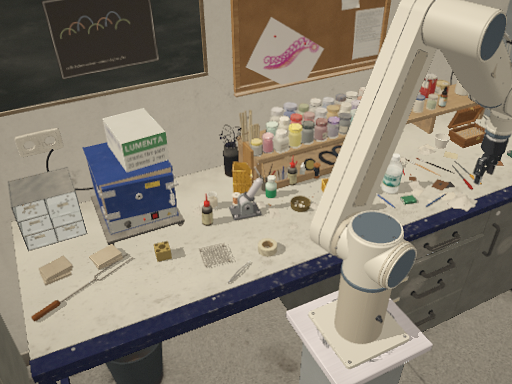

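View pics/top0.png

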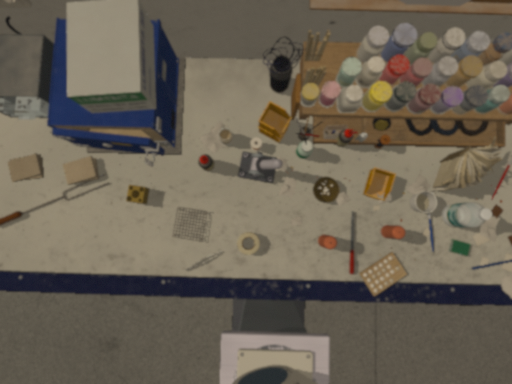

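The scene view shows the gauge at about (245,205), the firing stand at (216,256) and the tape at (268,247). The arm hides the sleeves. The top view shows the sleeves at (328,242) and (394,232), the gauge at (258,166) leaning right (−y), the stand at (192,224), and two yellow bins at (379,183) and (275,120). I'll zoom in on the gauge and on the bins.

```bash
python3 - <<'E'
import cv2,numpy as np
t=cv2.imread("pics/top0.png");s=cv2.imread("pics/scene0.png")
z=lambda im,x,y,w,h,f:cv2.resize(im[y:y+h,x:x+w],None,fx=f,fy=f,interpolation=cv2.INTER_CUBIC)
cv2.imwrite("pics/c1.png",np.hstack([z(t,230,145,65,50,6),z(s,220,160,65,65,6)[:300]]))
cv2.imwrite("pics/c2.png",z(t,240,95,180,160,3.7)[:600])
E
cat > h.py <<'E'
from station import bot
import cv2,numpy as np
from scipy.spatial.transform import Rotation as R
def proj(P,c):
    p=bot.camera_params(c); q=R.from_quat(p["orientation"]).inv().apply(np.atleast_2d(P)-p["eye"])
    u=np.c_[q[:,0],-q[:,1]]/-q[:,2:]; u=u*(1+p["k1"]*(u**2).sum(1,keepdims=True))
    K=np.array(p["intrinsics"]); return u*[K[0,0],K[1,1]]+K[:2,2]
def back(uv,c,z):
    p=bot.camera_params(c);K=np.array(p["intrinsics"])
    d=(np.atleast_2d(uv)-K[:2,2])/[K[0,0],K[1,1]]; u=d.copy()
    for _ in range(8): u=d/(1+p["k1"]*(u**2).sum(1,keepdims=True))
    r=R.from_quat(p["orientation"]).apply(np.c_[u[:,0],-u[:,1],-np.ones(len(u))])
    e=np.array(p["eye"]); return e+r*((z-e[2])/r[:,2:])
E
```

```text
(no output)
```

View pics/c1.png

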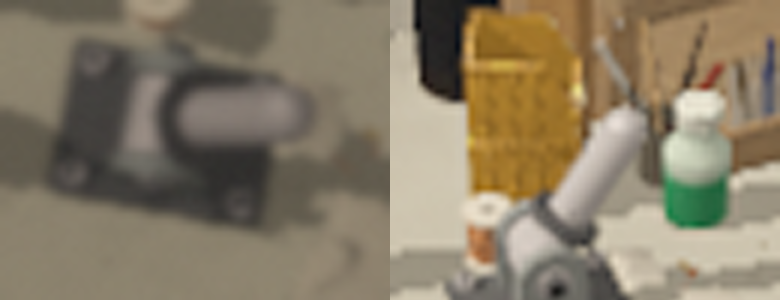

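View pics/c2.png

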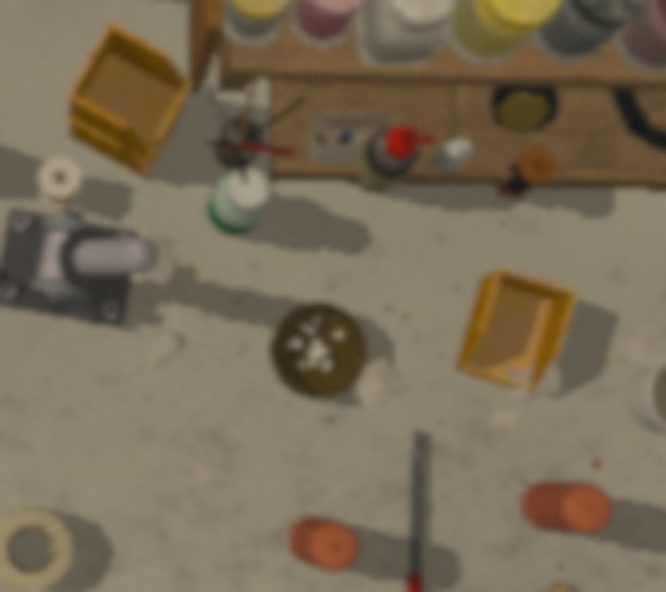

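The close-ups show the gauge base corners (top view) at about (243,151), (238,176) and (274,183), with the pin tip near (280,163) in top and (261,178) in scene. The bin by the brass tin lies flat on the bench with its low front facing −x, so it is the rework bin. The other one stands at the back, behind the gauge. Next I fit the pin model and the sleeves to the masks.

```bash
cat > fit.py <<'E'
from h import *
from scipy.optimize import minimize
def sil(P,c,F=4):
    m=np.zeros((384*F,512*F),np.uint8); h=cv2.convexHull(((proj(P,c)+.5)*F).astype(np.float32))
    cv2.fillConvexPoly(m,h.astype(np.int32),1); return cv2.resize(m.astype(np.float32),(512,384),interpolation=cv2.INTER_AREA)
A=np.linspace(0,2*np.pi,40,endpoint=False)
ring=lambda r,z:np.c_[r*np.cos(A),r*np.sin(A),0*A+z]
E
python3 - <<'E'
from fit import *
for c in ("scene","top"):
    bot.camera(c)
    for n in ("gauge","gauge_pin","sleeve_a","rework_bin","firing_stand"):
        for d in bot.cut_out(n,c)[:3]:
            m=d["mask"];y,x=np.nonzero(m);print(c,n,round(d["confidence"],2),m.sum(),x.min(),x.max(),y.min(),y.max())
            np.save(f"m_{c}_{n}_{int(x.mean())}.npy",m)
c0=back([[243.3,151.3],[238,176.3],[274.2,183]],"top",.01);print(c0.round(3))
d=c0[1]-c0[2];print("yaw",np.degrees(np.arctan2(d[1],d[0])),np.linalg.norm(d),np.linalg.norm(c0[0]-c0[1]),"centre",(c0[0]+c0[2])/2)
print("tip",back([280,163.3],"top",.141),proj([[.635,0,.141],[.643,.048,.074]],"top"),proj([[.635,0,.141],[.643,.048,.074]],"scene"))
E
ls *.npy
```

```text
scene gauge 0.96 718 230 262 178 219
scene gauge_pin 0.62 196 244 262 178 200
scene sleeve_a 0.36 261 258 276 239 254
scene rework_bin 0.72 160 244 261 179 200
scene rework_bin 0.54 65 321 328 178 190
scene firing_stand 0.71 40 200 229 245 261
top gauge 0.86 1000 238 281 152 182
top gauge_pin 0.8 306 256 281 157 172
top sleeve_a 0.75 261 317 337 234 249
top sleeve_a 0.6 305 380 405 225 238
top sleeve_a 0.5 580 313 339 176 202
top rework_bin 0.72 579 313 339 176 202
top rework_bin 0.6 673 364 394 168 198
top firing_stand 0.59 55 174 206 208 236
[[0.692 0.109 0.01 ]
 [0.615 0.122 0.01 ]
 [0.598 0.013 0.01 ]]
yaw 80.86579705912844 0.1112164300137259 0.07826988026002336 centre [0.6449045  0.06054671 0.01      ]
tip [[0.63570582 0.00323517 0.141     ]] [[281.21144045 163.5919802 ]
 [263.00341644 164.32342886]] [[261.17684487 178.55328012]
 [248.78531617 195.41451559]]
m_scene_firing_stand_210.npy
m_scene_gauge_247.npy
m_scene_gauge_pin_252.npy
m_scene_rework_bin_252.npy
m_scene_rework_bin_324.npy
m_scene_sleeve_a_267.npy
m_top_firing_stand_180.npy
m_top_gauge_258.npy
m_top_gauge_pin_267.npy
m_top_rework_bin_326.npy
m_top_rework_bin_378.npy
m_top_sleeve_a_325.npy
m_top_sleeve_a_326.npy
m_top_sleeve_a_392.npy
```

```bash
cat > fitrun.py <<'E'
from fit import *
def nose():
    return np.vstack([ring(14,0),ring(14,66),ring(13,70),ring(10.5,76),ring(6.5,80)])/1000
def pinR(yaw): 
    t=np.radians(33); zx=np.array([-np.sin(t)*np.cos(yaw),-np.sin(t)*np.sin(yaw),np.cos(t)]); yv=np.array([-np.sin(yaw),np.cos(yaw),0])
    return np.c_[np.cross(yv,zx),yv,zx]
if __name__=="__main__":
    from h import R
    ms={c:np.load(f).astype(float) for c,f in (("top","m_top_gauge_pin_267.npy"),("scene","m_scene_gauge_pin_252.npy"))}
    for cams in (["top"],["scene"],["top","scene"]):
      for collar in (0,6):
        def cost(v):
            Q=pinR(v[2]); o=np.array([v[0],v[1],.074]);e=0
            for c in cams:
                s=sil(nose()@Q.T+o,c)
                if collar: s=np.maximum(s,sil(np.vstack([ring(.024,0),ring(.024,-collar/1000)])@Q.T+o,c))
                e+=np.abs(s-ms[c]).sum()/ms[c].sum()
            return e
        x0=np.array([.643,.046,np.radians(80.9)])
        r=minimize(cost,x0,method="Nelder-Mead",options=dict(initial_simplex=np.vstack([x0]+[x0+d for d in np.diag([.005,.005,.08])]),xatol=1e-4,fatol=1e-4))
        print(cams,collar,r.x[:2].round(4),np.degrees(r.x[2]).round(1),round(r.fun,3),"tip",(pinR(r.x[2])[:,2]*.08+[*r.x[:2],.074]).round(4))
    for f in ("325","392"):
        m=np.load(f"m_top_sleeve_a_{f}.npy").astype(float)
        if m.sum()>400: continue
        cost=lambda v:np.abs(sil(np.vstack([ring(.019,0),ring(.019,.093)])+[v[0],v[1],0],"top")-m).sum()/m.sum()
        for x0 in ([.428,-.138],[.463,-.33]):
            x0=np.array(x0);r=minimize(cost,x0,method="Nelder-Mead",options=dict(initial_simplex=np.vstack([x0,x0+[.005,0],x0+[0,.005]]),xatol=1e-4,fatol=1e-4))
            print(f,r.x.round(4),round(r.fun,3))
    m=np.load("m_top_rework_bin_378.npy").astype(np.uint8)
    print("bin rect",cv2.minAreaRect(np.argwhere(m)[:,::-1].astype(np.float32)))
E
python3 fitrun.py
```

```text
['top'] 0 [0.6433 0.0543] 79.8 0.311 tip [0.6356 0.0114 0.1411]
['top'] 6 [0.6436 0.0463] 79.2 0.08 tip [0.6354 0.0035 0.1411]
['scene'] 0 [0.6324 0.0582] 79.7 0.263 tip [0.6246 0.0153 0.1411]
['scene'] 6 [0.6418 0.0472] 81.5 0.15 tip [0.6353 0.0041 0.1411]
['top', 'scene'] 0 [0.6402 0.0508] 82.4 0.638 tip [0.6344 0.0076 0.1411]
['top', 'scene'] 6 [0.6429 0.047 ] 81.3 0.236 tip [0.6363 0.0039 0.1411]
392 [0.4945 0.0591] 1.502
392 [ 0.4606 -0.3278] 0.07
bin rect ((378.967041015625, 184.01861572265625), (25.104995727539062, 30.35081672668457), 15.5241117477417)
```

```bash
cat >> h.py <<'E'
H=0.053   # mouth centre lies H ahead of the TCP along tool z
def tool(z,roll):   # tool rotation with axis z, roll about it measured from down/azimuth
    z=np.array(z)/np.linalg.norm(z); base=R.from_euler("x",np.pi)          # tool down, x along world x
    al=R.align_vectors([z],[[0,0,-1]])[0] if z[2]>-.9999 else R.identity()
    return al*base*R.from_euler("z",roll)
def down(phi): return tool([0,0,-1],phi)
def tcp(mouth,r): return np.array(mouth)-H*r.as_matrix()[:,2]
E
python3 - <<'E'
from fitrun import *
from h import tool,down,tcp
for f in ("325","326"):
    m=np.load(f"m_top_sleeve_a_{f}.npy").astype(float)
    if m.sum()>400: continue
    cost=lambda v:np.abs(sil(np.vstack([ring(.019,0),ring(.019,.093)])+[v[0],v[1],0],"top")-m).sum()/m.sum()
    x0=np.array([.428,-.138]);r=minimize(cost,x0,method="Nelder-Mead",options=dict(initial_simplex=np.vstack([x0,x0+[.005,0],x0+[0,.005]])));print("A",r.x.round(4),r.fun)
m=np.load("m_top_rework_bin_378.npy").astype(float)
B=np.array([[x,y,z] for x,hh in((-.0415,.022),(.0415,.048),(-.035,.048)) for y in(-.033,.033) for z in(0,hh)])
for b in (B,B[:8]):
    cost=lambda v:np.abs(sil(R.from_euler("z",v[2]).apply(b)+[v[0],v[1],0],"top")-m).sum()/m.sum()
    x0=np.array([.6,-.295,-.25]);r=minimize(cost,x0,method="Nelder-Mead",options=dict(initial_simplex=np.vstack([x0]+[x0+d for d in np.diag([.006,.006,.1])])));print("bin",r.x.round(3),r.fun)
Q=pinR(np.radians(80.3));o=np.array([.6435,.0465,.074])
for roll in np.radians(np.arange(-180,180,30)):
    t=tool(-Q[:,2],roll); js=[bot.inverse_kinematics(tcp(o+Q[:,2]*s,t),t.as_quat()) for s in(.12,0)]
    ds=[bot.inverse_kinematics(tcp(p,down(roll)),down(roll).as_quat()) for p in([.428,-.138,0],[.461,-.328,0],[.6,-.295,.002],[.468,.262,.012])]
    print(int(np.degrees(roll).round()),*[None if j is None else np.round(j,1).tolist() for j in js+ds])
E
```

```text
A [ 0.4282 -0.1394] 0.11949233716475095
bin [ 0.601 -0.296 -0.24 ] 0.2212109955423477
bin [ 0.6   -0.299 -0.222] 0.1713410104011887
-180 [-0.4, 0.5, 1.6, 0.6, 1.2, -2.2] [-0.2, 0.6, 1.7, 0.7, 1.0, -2.3] [-0.3, 0.5, 2.1, -0.0, 0.5, -1.9] [-0.6, 0.6, 1.9, -0.0, 0.7, -2.2] [-0.5, 0.7, 1.6, -0.0, 0.8, -2.0] [0.5, 0.5, 1.9, -0.0, 0.7, -1.1]
-150 [-0.4, 0.5, 1.6, 0.6, 1.2, -1.7] [-0.2, 0.6, 1.7, 0.7, 1.0, -1.8] [-0.3, 0.5, 2.1, -0.0, 0.5, -1.4] [-0.6, 0.6, 1.9, -0.0, 0.7, -1.7] [-0.5, 0.7, 1.6, -0.0, 0.8, -1.5] [0.5, 0.5, 1.9, -0.0, 0.7, -0.6]
-120 [-0.4, 0.5, 1.6, 0.6, 1.2, -1.2] [-0.2, 0.6, 1.7, 0.7, 1.0, -1.2] [-0.3, 0.5, 2.1, -0.0, 0.5, -0.9] [-0.6, 0.6, 1.9, -0.0, 0.7, -1.2] [-0.5, 0.7, 1.6, -0.0, 0.8, -1.0] [0.5, 0.5, 1.9, -0.0, 0.7, -0.0]
-90 [-0.4, 0.5, 1.6, 0.6, 1.2, -0.7] [-0.2, 0.6, 1.7, 0.7, 1.0, -0.7] [-0.3, 0.5, 2.1, -0.0, 0.5, -0.3] [-0.6, 0.6, 1.9, -0.0, 0.7, -0.6] [-0.5, 0.7, 1.6, -0.0, 0.8, -0.5] [0.5, 0.5, 1.9, -0.0, 0.7, 0.5]
-60 [-0.4, 0.5, 1.6, 0.6, 1.2, -0.1] [-0.2, 0.6, 1.7, 0.7, 1.0, -0.2] [-0.3, 0.5, 2.1, -0.0, 0.5, 0.2] [-0.6, 0.6, 1.9, -0.0, 0.7, -0.1] [-0.5, 0.
[... 361 characters left out ...]
0.6, 1.9, -0.0, 0.7, 0.9] [-0.5, 0.7, 1.6, -0.0, 0.8, 1.1] [0.5, 0.5, 1.9, -0.0, 0.7, 2.1]
30 [-0.4, 0.5, 1.6, 0.6, 1.2, 1.4] [-0.2, 0.6, 1.7, 0.7, 1.0, 1.4] [-0.3, 0.5, 2.1, -0.0, 0.5, 1.8] [-0.6, 0.6, 1.9, -0.0, 0.7, 1.5] [-0.5, 0.7, 1.6, -0.0, 0.8, 1.6] None
60 [-0.4, 0.5, 1.6, 0.6, 1.2, 2.0] [-0.2, 0.6, 1.7, 0.7, 1.0, 1.9] [-0.3, 0.5, 2.1, -0.0, 0.5, 2.3] [-0.6, 0.6, 1.9, -0.0, 0.7, 2.0] [-0.5, 0.7, 1.6, -0.0, 0.8, 2.1] None
90 [-0.4, 0.5, 1.6, 0.6, 1.2, 2.5] [-0.2, 0.6, 1.7, 0.7, 1.0, 2.4] None [-0.6, 0.6, 1.9, -0.0, 0.7, 2.5] None None
120 None None None None None [0.5, 0.5, 1.9, -0.0, 0.7, -2.1]
150 None None [-0.3, 0.5, 2.1, -0.0, 0.5, -2.4] None None [0.5, 0.5, 1.9, -0.0, 0.7, -1.6]
```

```bash
cat >> h.py <<'E'
from fitrun import pinR
Q=pinR(np.radians(80.3));PO=np.array([.6435,.0465,.074]);PZ=Q[:,2]
RP=tool(-PZ,-np.pi/2); D0=down(0); D90=down(-np.pi/2)
def F(): return np.array(bot.read_state()["force"])
def report(tag):
    s=bot.read_state(); print(tag,"t",round(s["time"],2),"F",np.round(s["force"],1),"M",np.round(s["moment"],2),"w",round(s["grip_width"],4),"tcp",np.round(s["tcp_pos"],4))
def pick(xy):
    bot.goto([*xy,.16],D0.as_quat()); bot.grip(.065); bot.move_l([*xy,H],v=.15); bot.grip(0.03); report("g1")
    bot.grip(.06); bot.move_l([*xy,H],rotation=D90.as_quat()); bot.grip(0.03); report("g2")
    bot.move_l([*xy,.2],v=.2); report("lift")
def topin():
    bot.goto(tcp(PO+PZ*.105,RP),RP.as_quat()); report("above pin")
def slide(s0,s1,step=.003,stop=12,off=np.zeros(3),v=.05):
    f0=F() if s0>.09 else np.load("f0.npy")
    if s0>.09: np.save("f0.npy",f0)
    s=s0
    while s>s1+1e-6:
        s=max(s1,s-step); bot.move_l(tcp(PO+PZ*s+off,RP),v=v); f=Q.T@(F()-f0)
        print(round(s*1000,1),np.round(f,1),round(bot.read_state()["time"],1))
        if f[2]>stop or np.hypot(f[0],f[1])>12: break
    return s
E
python3 - <<'E'
from h import *
pick([.428,-.139]); topin()
im=bot.camera("top"); cv2.imwrite("pics/t1.png",cv2.resize(im[130:260,220:380,::-1],None,fx=4,fy=4))
im=bot.camera("scene"); cv2.imwrite("pics/s1.png",cv2.resize(im[130:230,200:300,::-1],None,fx=5,fy=5))
E
```

```text
g1 t 5.5 F [-0.4 -1.8  3.7] M [-0.09  0.13  0.05] w 0.0372 tcp [ 0.4288 -0.1394  0.054 ]
g2 t 7.89 F [-0.7  0.7  5.4] M [0.03 0.28 0.02] w 0.038 tcp [ 0.4279 -0.139   0.0533]
lift t 8.78 F [ 0.7  1.7 -3.2] M [-0.02  0.01 -0.03] w 0.0375 tcp [ 0.4272 -0.1387  0.1991]
above pin t 9.66 F [-0.1 -0.8 -2.5] M [-0.51  0.15  0.03] w 0.038 tcp [ 0.6275 -0.0383  0.205 ]
```

View pics/s1.png

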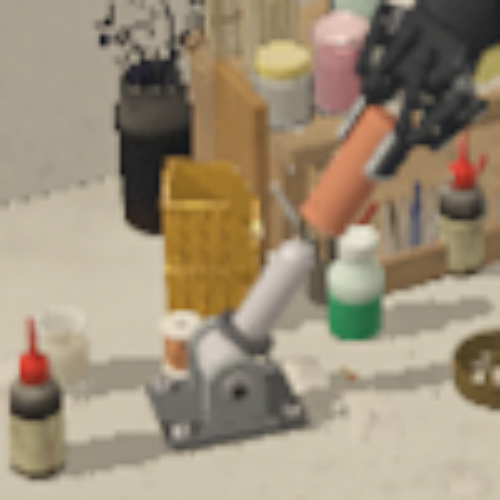

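```bash
python3 - <<'E'
from h import *
print("s",slide(.105,.06))
E
```

```text
102.0 [ 0.2 -0.5  1.6] 10.0
99.0 [ 0.4 -0.8  0.1] 10.3
96.0 [ 0.8 -1.1  0.6] 10.5
93.0 [ 1.1 -0.9 -0.7] 10.8
90.0 [ 0.5 -0.1  0.6] 11.0
87.0 [ 0.  -0.3  0.2] 11.3
84.0 [-0.2 -0.5  0.3] 11.5
81.0 [ 0.4 -0.7  1.1] 11.8
78.0 [ 0.5 -0.8 -0.3] 12.0
75.0 [ 0.3 -0.4  1.1] 12.3
72.0 [-0.5 -0.3  1. ] 12.5
69.0 [ 0.5 -0.5  0.4] 12.8
66.0 [ 1.2  1.  -0.5] 13.0
63.0 [ 1.   0.4 -0.6] 13.3
60.0 [ 2.   0.6 -1.6] 13.5
s 0.06
```

The picture (a crop of the scene view) shows the sleeve at crop (350,170) in line with the pin, whose tip is at (295,250). Entry was free of force, so I keep sliding.

```bash
python3 - <<'E'
from h import *
s=slide(.06,.028,.004)
if s<.0285: s=slide(.028,-.004,.0015,stop=10)
report("end");print(s, Q.T@(np.array(bot.read_state()["tcp_pos"])-PO))
E
```

```text
56.0 [ 2.2  0.8 -1.7] 13.8
52.0 [ 2.5  1.2 -1.2] 14.0
48.0 [ 3.6  1.1 -2.8] 14.3
44.0 [ 3.   0.7 -2.1] 14.5
40.0 [ 4.5  1.5 -2.1] 14.8
36.0 [ 4.1  2.1 -2.3] 15.0
32.0 [ 4.1  2.7 -1.8] 15.3
28.0 [ 4.5  2.8 -0.2] 15.5
26.5 [4.  4.3 1. ] 15.8
25.0 [4.7 3.9 1.7] 16.0
23.5 [5.8 3.4 3.1] 16.3
22.0 [5.3 3.1 2. ] 16.5
20.5 [4.9 4.  2.5] 16.8
19.0 [4.7 2.9 3.2] 17.0
17.5 [5.5 2.7 3.4] 17.3
16.0 [6.  3.2 2. ] 17.5
14.5 [6.4 3.8 3.7] 17.8
13.0 [5.  4.4 2.9] 18.0
11.5 [5.4 3.5 2.9] 18.3
10.0 [6.  4.2 3.1] 18.5
8.5 [5.  4.5 2.9] 18.8
7.0 [5.9 5.2 3.8] 19.0
5.5 [6.3 4.  3.7] 19.3
4.0 [5.6 4.2 3.6] 19.5
2.5 [5.3 4.7 3.8] 19.8
1.0 [6.1 5.1 4. ] 20.0
-0.5 [ 5.8  8.  13.7] 20.3
end t 20.26 F [-9.1 -1.1 11.6] M [0.73 1.33 0.88] w 0.0378 tcp [0.6385 0.0179 0.1195]
-0.000500000000000007 [4.53222652e-04 7.38138365e-05 5.39014352e-02]
```

It stopped at 0 mm, so it is home on the collar and the bore is clear. It goes to the firing stand.

```bash
cat >> h.py <<'E'
def retreat():
    bot.sleep(.15); bot.move_l(tcp(PO+PZ*.115,RP),v=.15); report("off pin")
def put(xy,zf,zhigh=.13):
    bot.goto([*xy,zf+H+zhigh],D90.as_quat()); f0=F()[2]
    bot.move_l([*xy,zf+H+.012],v=.15); z=zf+.012
    while z>zf-.006:
        z-=.002; bot.move_l([*xy,z+H],v=.04); f=F()[2]-f0
        if f>5: break
    print("contact z",round(z-zf,4),round(f,1)); 
    bot.grip(.06); bot.move_l([*xy,z+H+.1],v=.2); report("placed")
E
python3 - <<'E'
from h import *
retreat(); put([.468,.262],.012)
im=bot.camera("scene"); cv2.imwrite("pics/s2.png",cv2.resize(im[160:290,160:300,::-1],None,fx=4,fy=4))
for c in("scene","top"):
    bot.camera(c);print([(np.round(d["position"],3).tolist(),round(d["confidence"],2)) for d in bot.place_of("sleeve_a",c)])
E
```

```text
off pin t 21.32 F [-0.7 -0.2 -2.9] M [-0.53  0.1   0.  ] w 0.0377 tcp [ 0.6278 -0.0434  0.2139]
contact z -0.002 23.9
placed t 26.32 F [-0.   0.8 -0.3] M [-0.01 -0.01 -0.01] w 0.06 tcp [0.4675 0.2617 0.1624]
[([0.471, 0.258, 0.012], 0.85), ([0.701, -0.072, -0.001], 0.45)]
[([0.463, -0.33, 0.0], 0.76)]
```

View pics/s2.png

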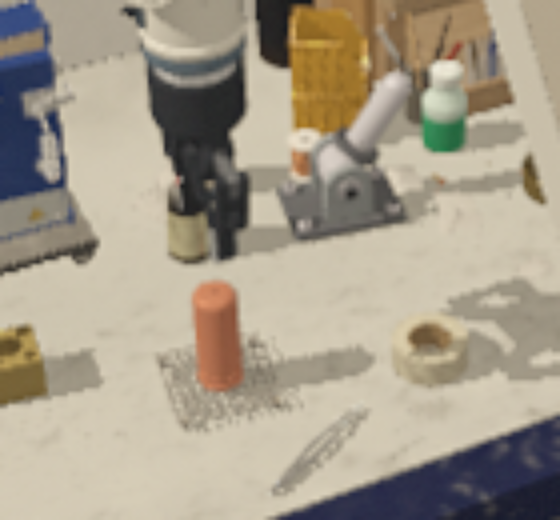

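Sleeve A stands upright near the middle of the mesh, at crop (218,335). Next is sleeve B.

```bash
python3 - <<'E'
from h import *
pick([.461,-.329]); topin()
s=slide(.105,.029,.004,stop=8)
if s<.0295: s=slide(.029,-.004,.0015,stop=9)
report("end");print(s, Q.T@(np.array(bot.read_state()["tcp_pos"])-PO))
E
```

```text
g1 t 30.14 F [-1.5  1.3  5.3] M [ 0.22  0.07 -0.  ] w 0.0372 tcp [ 0.4616 -0.3293  0.0542]
g2 t 32.53 F [-1.4  0.9  4.1] M [ 0.05  0.32 -0.04] w 0.0376 tcp [ 0.4609 -0.329   0.0533]
lift t 33.42 F [-0.1  0.7 -3.5] M [ 0.02  0.06 -0.01] w 0.0381 tcp [ 0.4602 -0.3284  0.1988]
above pin t 34.65 F [ 0.2 -0.2 -2. ] M [-0.59  0.1   0.02] w 0.0379 tcp [ 0.6286 -0.039   0.206 ]
101.0 [-1.4 -0.1 -0.9] 34.9
97.0 [-0.6  0.4 -0.8] 35.1
93.0 [-0.4  0.9 -1.3] 35.4
89.0 [-0.4  0.3 -1.5] 35.6
85.0 [-0.6  1.2 -1.2] 35.9
81.0 [-0.7  0.5 -0.7] 36.1
77.0 [-0.4  0.3 -1.3] 36.4
73.0 [ 0.6  0.8 -1.5] 36.6
69.0 [-0.4  1.  -1.3] 36.9
65.0 [-1.4  0.1 -0.2] 37.1
61.0 [-0.4  0.3 -1.7] 37.4
57.0 [-1.5  0.3 -2. ] 37.6
53.0 [-0.3 -0.1 -0.3] 37.9
49.0 [-1.1 -0.4 -1.5] 38.1
45.0 [ 0.5  0.6 -0.8] 38.4
41.0 [ 0.3  0.8 -0.3] 38.6
37.0 [-1.   0.1 -0.8] 38.9
33.0 [-0.5 -0.1 -1.1] 39.1
29.0 [-0.3  0.1 -0.7] 39.4
27.5 [-0.5  0.3 -2. ] 39.6
26.0 [-0.2  0.4 -1.6] 39.9
24.5 [-0.5  0.1 -0.6] 40.1
23.0 [-0.2  0.4 -0.3] 40.4
21.5 [-0.9 -0.5 -0.9] 40.6
20.0 [-0.5  0.6 -0.8] 40.9
18.5 [ 0.5 -0.  -1.1] 41.1
17.0 [-0.4  4.1  9.3] 41.4
end t 41.4 F [-4.7 -4.9  5.6] M [-0.47  0.54  0.27] w 0.0381 tcp [0.6373 0.0083 0.1336]
0.01699999999999999 [ 4.20627163e-05 -3.16435154e-04  7.10889285e-02]
```

It stopped about 17 mm short, against the fold. It goes to the yellow bin.

```bash
python3 - <<'E'
from h import *
retreat()
bot.goto([.6,-.297,.002+H+.13],D90.as_quat()); f0=F(); z=.132
for z in [.06,.05,.044,.038,.032,.026,.02,.014]:
    bot.move_l([.6,-.297,z+H],v=.08); f=F()-f0; print(z,np.round(f,1))
    if np.abs(f).max()>8: break
cv2.imwrite("pics/b.png",cv2.resize(bot.camera("top")[140:240,320:440,::-1],None,fx=5,fy=5)); report("now")
E
```

```text
off pin t 42.35 F [ 0.2  0.3 -3.7] M [-0.54  0.05  0.02] w 0.0377 tcp [ 0.6275 -0.0433  0.2141]
0.06 [ 0.4 -0.9  1.6]
0.05 [ 0.3  0.7 -0.2]
0.044 [-0.5 -0.5  0.2]
0.038 [-0.6 -0.4  1. ]
0.032 [-0.5  0.3  0.3]
0.026 [ 1.  -0.6  0.4]
0.02 [0.  0.1 0.6]
0.014 [-0.4  0.6  0.2]
now t 46.19 F [-0.8  0.6 -2.3] M [-0.04 -0.02  0.03] w 0.0378 tcp [ 0.5998 -0.2969  0.0667]
```

View pics/b.png

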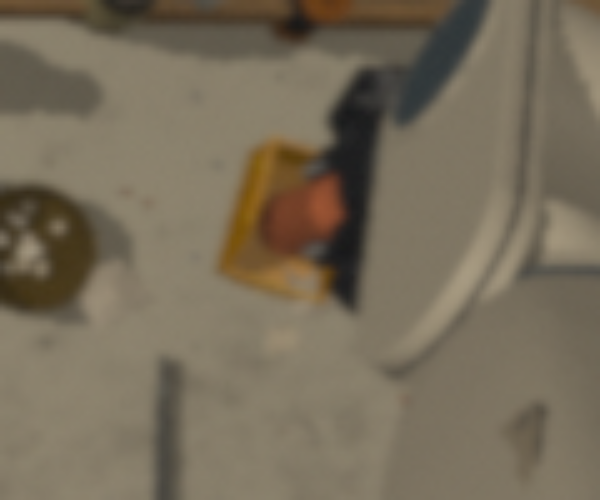

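The sleeve, at crop (300,215), is inside the bin walls, and no side forces were felt. I lower it to the floor, release, back off and check.

```bash
python3 - <<'E'
from h import *
f0=F()[2]; z=.014
while z>-.004:
    z-=.0015; bot.move_l([.6,-.297,z+H],v=.04); f=F()[2]-f0
    if f>5: break
print("z",z,f); bot.grip(.06); bot.move_l([.6,-.297,z+H+.13],v=.2)
bot.goto([.45,-.15,.3],D90.as_quat()); bot.sleep(.3); report("end")
for c in("top","scene"):
    im=bot.camera(c)
    print(c,[(np.round(d["position"],3).tolist(),round(d["confidence"],2)) for d in bot.place_of("sleeve_a_mid",c)])
    cv2.imwrite(f"pics/f_{c}.png",im[:,:,::-1])
E
```

```text
z 0.0005000000000000026 16.065648544610188
end t 50.83 F [-0.3  0.   0.2] M [ 0.06 -0.01 -0.01] w 0.0603 tcp [ 0.4503 -0.1504  0.2993]
top [([0.469, 0.256, 0.061], 0.75), ([0.472, 0.26, 0.002], 0.74)]
scene [([0.47, 0.262, 0.055], 0.74)]
```

View pics/f_top.png

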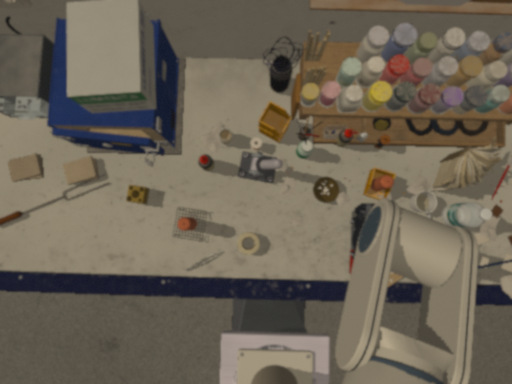

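The top view shows one sleeve on the stand at (187,224) and the other standing in the bin at (381,182). Nothing else has moved.

```bash
python3 -c "
from station import bot
print(bot.hand_in())"
```

```text
the job is handed in; nothing more can be done
None
```

The job is handed in at about 51 s of the 72 s: the sleeve that came fully home stands mouth down on the firing stand, the one that stopped about 17 mm short stands in the yellow bin, and the hand-in call returned no verdict.

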